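# Refit and lock the lamp-compartment cover of a detector module

### The job

Put the loose service cover back into the well in the top of the detector module, stud over the steel receptacle, so that it sits fully home. Then lock it with its quarter-turn stud: feel for the angle at which the stud's crossbar drops into the hidden slot, push it in, turn it a quarter turn and let go, so that it springs back into its locking notch and stays in. Leave the beaker, flask, jar and wrench where they are.

Things in the scene. Friction and masses are not known exactly. Their poses are not given: they have to be found in the camera images.
- module: Detector module, an off-white box 280 x 180 mm and 100 mm high, fixed to the bench. Origin: centre of its underside; x along its 280 mm side, z up. Its top has a rectangular well 204 x 114 mm (long side along x), 20 mm deep, with a 5 mm chamfer round its mouth.
- well (a point): Centre of the well's floor, 80 mm above the module's underside; axes parallel to the module's.
- receptacle_mid (a point): Middle of the steel receptacle plate in the well's floor (its top 0.5 mm below the floor), 60 mm from the well's centre towards the module's -x. A slot 45 x 12 mm goes through its 8 mm thickness; its direction varies and is NOT given: the long side is within 30 degrees of the module's x. Underneath, square to the slot, is a locking notch 14 mm wide, 3 mm deep. Axes: the module's.
- cover: Loose cover, off-white sheet metal, 200 x 110 mm, 20 mm high over its folded-down skirt, about 0.4 kg. Origin: centre of the skirt's lower edge; x along its long side, z up. Rib handle 30 mm from its centre towards +x, captive stud 60 mm towards -x. It goes in with its x the same way as the module's x, with 2 mm of play all round, and is then flush with the module's top.
- rib (a point): Point on the rib handle to grip. The rib is 14 mm thick along the cover's x, 70 mm long along the cover's y and stands 40 mm above the cover's top; this point is 20 mm above that top (40 mm above the skirt's lower edge). Axes parallel to the cover's.
- wing (a point): Point in the stud's wing grip, on the stud's axis. The wing is 64 mm long (x of this point), 16 mm thick (y) and 38 mm high; the point is 25 mm above its lower face, 13 mm below its top, and 67.5 mm above the skirt's lower edge when the stud is up. The steel crossbar at the stud's foot (40 x 8 x 6 mm) is parallel to the wing; half a turn makes no difference.
- stud_push (a joint): How far the stud is pushed down, m. A spring lifts it: 2.5 N at 0 (up), 7.6 N at 0.0205 (end). With the cover home the crossbar meets the receptacle at 0.003 and enters only when within about 5 degrees of the slot; it is through at 0.017. Let go after a part turn it stays at 0.017; a quarter turn from the slot, either way, it springs back to 0.014 in the notch: locked.
- stud_turn (a joint): Angle of the stud in the cover, rad, positive anticlockwise seen from above; 0: wing and crossbar along the cover's x. Range -3.6 to 3.6, light friction (0.03 N m), so it stays where it is left.
- beaker: Glass beaker, 60 mm across, 85 mm high, bystander; origin at the centre of its foot.
- flask: Closed glass bottle, 72 mm across, 150 mm high, bystander; origin at the centre of its foot.
- jar: Closed amber jar, 60 mm across, 90 mm high, bystander; origin at the centre of its foot.
- wrench: Steel wrench 160 mm long, lying flat, bystander; x along its length.
Things that resemble listed ones, but are neither listed nor needed, are in the scene too. What is shaped like the cover but green or red is not meant.

How it is judged:
On the way, in this order (a step that is already met when the one before it is completed fails the run):
1. the cover lies home in the well, the right way round, the stud not yet through the receptacle (z of cover in the frame of well below 0.004 m and horizontal distance between rib and well below 0.036 m and x of rib in the frame of well above 0.02 m and value of joint stud_push below 0.006 m), for 0.2 s.
2. the stud has been pushed through the slot (value of joint stud_push above 0.0155 m), for 0.1 s.
At the end, for the whole second after the job is handed in: The cover lies home in the well (within 4 mm of its floor, 6 mm of its centre, level within 0.03 rad, its x the same way as the module's) and at rest, and the released stud is locked in its notch: stud_push between 0.012 and 0.0157 (z of cover in the frame of well below 0.004 m and horizontal distance between cover and well below 0.006 m and angle between cover's own z axis and vertical below 0.03 rad and x of rib in the frame of well above 0.02 m and value of joint stud_push between 0.012 and 0.0157 m and linear speed of cover below 0.01 m/s); the robot touches nothing.
It fails at once if a bystander (beaker, flask, jar, wrench) is moved by more than 30 mm (distance of any of beaker, flask, jar, wrench from where it was at the start of the episode above 0.03 m).
It also fails if it takes over 64 s, if anything falls off the work surface, if the arm or the gripper's body presses on something with over 40 N, if the wrist force passes 120 N, or if a joint passes its speed limit or range.

### The arm

A 7-joint arm with a two-finger parallel gripper is mounted at the origin on the work surface. World frame = base frame: x ahead of the robot, y to its left, z up, the work surface at z = 0. Lengths are in m, angles in rad, forces in N, time in s.
With the tool pointing down it reaches from about 0.35 to 0.9 m from the base axis. Payload 19.9 kg.
Tool frame: the origin (TCP) lies on the centre line of the jaws, within the pads' length; the fingertips stand bot.tip_extent ahead of it and the grasp point (between the pads) lies 6 mm ahead of it (bot.tip_extent is the distance from the TCP to the fingertips, in m); y points along the fingers, z is the direction in which the jaws open and shut, and the axes are right-handed (so a half turn about y gives the same grasp; the last joint's range is limited). The gripper opens to 94 mm and grips with 3 to 60 N. Pads are 16 mm wide; open, the fingers measure 119 mm over their backs; the gripper's body (75 mm by 177 mm) begins 78 mm behind the grasp point.
Start: joints at [1.161, 0.417, -0.01, 1.614, 0.005, 1.111, -0.053], TCP at [0.225, -0.583, 0.23] pointing down, gripper open.
Joint ranges: [-2.81, 2.81], [-0.39, 2.02], [-1.27, 1.25], [0.06, 2.57], [-1.19, 4.33], [0.19, 2], [-2.82, 2.82]. Speed limits (rad/s): [1.89, 1.89, 2.39, 2.39, 3.01, 3.01, 3.01].

### API

Orientations are given as a 3x3 rotation matrix whose columns are the frame's x, y, z axes.
In Python, from plant import bot, optics gives the robot as it stands.
- The arm moves only by the tool apply_moves, never from a script. Its arguments are lists of equal length, an entry for each row: "translation": the shift along the world's x, y, z in m, a list of three; "twist": the turn about the world's z in rad. A call has 1 to 5 rows; each row shifts and turns the pose as measured when the row begins; what a row does not reach is not made up. A row lasts 1/12 s, in which the tool goes at most 41.7 mm and 7.16 degrees, less where a joint would pass 70% of its speed; a pose out of reach is approached as far as the arm can. A call with a gripper value outside its range is refused whole. "grip" is the closure, from 0 (fully open) to 1 (shut), set as the call begins (left out, the last holds). The fingers move at their own pace and stop on an object; "squeeze" is the grip in N (left out, the last holds). Time passes only in rows, so rows that do not move let the fingers close. It gives the time, the measured TCP pose, the force and the opening at its end, in the units of the state.
- bot.read_state(): the state, without advancing time (a new reading comes with each control period).
- optics.get_image(name): name is "scene" or "top"; returns a dict with "pixels" (384x512x3 uint8, red, green, blue), "fx", "fy", "cx", "cy" (pixels), "D" ([k1, k2, p1, p2, k3] as OpenCV has them; the pictures are not rectified), "xyz" and "attitude" of the camera in the world. Camera axes: x right, y down, z forward; pixel columns grow to the right and rows downward; lengths in m; the calibration is good to about 2 mm. A picture is of the moment at which its call begins. There is no depth.
- bot.close_job(): hands the job in, once; it reports no verdict.
The state is a dict: "clock": time; "joint_positions": joint angles; "dq": joint speeds; "tau": joint torques, N m; "ee_pos": TCP position; "ee_rot": TCP orientation; "contact_force": force on the tool from outside, world axes, zero at the start; "ft_torque": the same for the moment, N m; "width": opening from 0.0 (shut) to 1.0 (fully open).
Only numpy, scipy, OpenCV 4.12 (cv2) and the standard library are available. Lean on these libraries where they do the work, as an engineer would, in place of code of your own. Each camera call takes 0.05 s, during which the arm holds its last target.

## Working session

There is one attempt and no reset: what is moved stays moved. The work goes in short steps, Python scripts to look and compute and a tool call to move; the robot and the scene stay as the last step left them, time stands still between calls to the robot, and variables do not carry over. Pictures are saved under pics/ and viewed, and the job is handed in when it is done.

Besides the shell and the picture viewer there is one more tool, called after "Call:" as a command line: name --pt "numbers of a row" for each row, then --argument value for the rest. apply_moves: Moves the arm, as the interface text tells. Its arguments: {"type":"object","properties":{"translation":{"type":"array","items":{"type":"array","items":{"type":"number"}}},"twist":{"type":"array","items":{"type":"number"}},"grip":{"type":"number"},"squeeze":{"type":"number"}},"required":["translation","twist"]}

```bash
ls; mkdir -p pics
python3 - <<'E'
from plant import bot, optics
import cv2
s=bot.read_state(); print(s['clock'],s['ee_pos'],s['ee_rot'],s['width'],bot.tip_extent)
for n in('scene','top'):
    d=optics.get_image(n); cv2.imwrite(f'pics/{n}0.png',d['pixels'][:,:,::-1])
    print(n,d['fx'],d['fy'],d['cx'],d['cy'],d['D'],d['xyz'],d['attitude'])
E
```

```text
pics
0.0 [ 0.22519307 -0.58263985  0.22980363] [[-9.32746726e-01 -5.43130527e-04  3.60531899e-01]
 [-3.60532297e-01  1.15359085e-03 -9.32746017e-01]
 [ 9.06965380e-05 -9.99999187e-01 -1.27182418e-03]] 1.000733883365699 0.025
scene 358.76858828757395 358.76858828757395 260.91541869312937 193.8692742944129 [0.01808002 0.         0.         0.         0.        ] [ 0.94354088 -0.31149154  0.7267834 ] [[ 0.57490219  0.65401596 -0.49168139]
 [ 0.81803889 -0.44670716  0.36230523]
 [ 0.0173158  -0.61050457 -0.79182342]]
top 444.8886368422093 444.8886368422093 255.27447932632467 189.13430649172304 [-0.09740235  0.          0.          0.          0.        ] [ 0.28518872 -0.00441296  1.28221362] [[-0.05881297 -0.97467747  0.21574261]
 [-0.99826808  0.05712616 -0.01405163]
 [ 0.00137126 -0.21619537 -0.97634916]]
```

View pics/scene0.png

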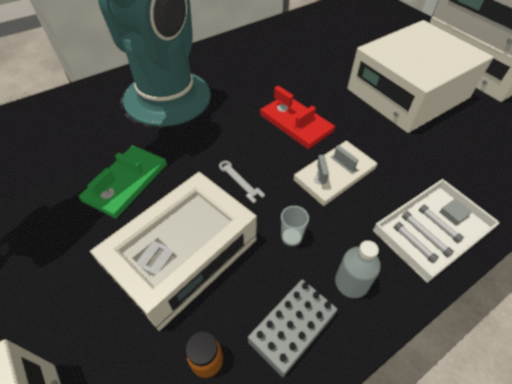

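View pics/top0.png

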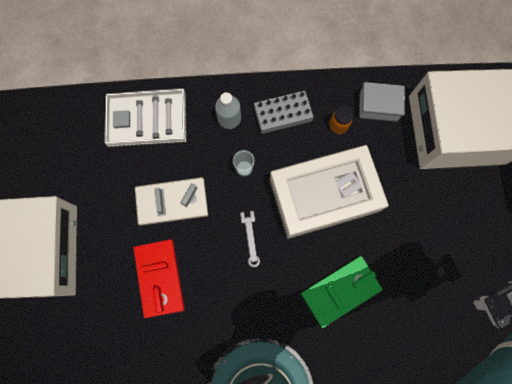

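Run:
```python
import cv2,numpy as np
a=cv2.imread('pics/top0.png');b=cv2.imread('pics/scene0.png')
f=lambda im,x,y,w,h:cv2.resize(im[y:y+h,x:x+w],(400,300),interpolation=cv2.INTER_CUBIC)
cv2.imwrite('pics/crops0.png',np.vstack([np.hstack([f(a,125,165,100,75),f(a,265,140,128,96)]),np.hstack([f(b,285,130,100,75),f(b,85,170,180,135)])]))
```

```text
(no output)
```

View pics/crops0.png

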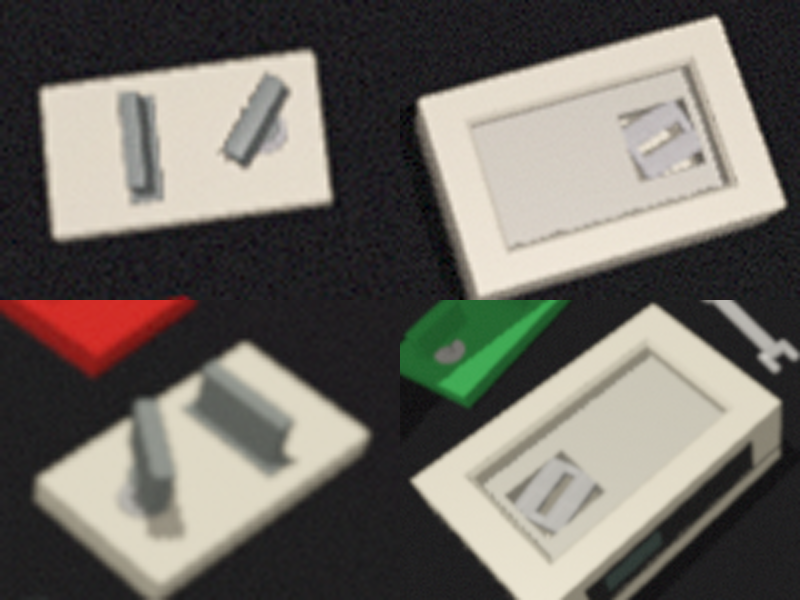

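```bash
cat > h.py <<'E'
import cv2,numpy as np
from plant import bot,optics
def ray(d,uv):
    K=np.array([[d['fx'],0,d['cx']],[0,d['fy'],d['cy']],[0,0,1]])
    p=cv2.undistortPoints(np.array(uv,float).reshape(-1,1,2),K,np.array(d['D'])).reshape(-1,2)
    return np.c_[p,np.ones(len(p))]@np.array(d['attitude']).T
def plane(d,uv,z):
    r=ray(d,uv);c=np.array(d['xyz']);return c+r*((z-c[2])/r[:,2])[:,None]
def proj(d,P):
    K=np.array([[d['fx'],0,d['cx']],[0,d['fy'],d['cy']],[0,0,1]])
    R=np.array(d['attitude']).T
    return cv2.projectPoints(np.array(P,float).reshape(-1,3),cv2.Rodrigues(R)[0],-R@np.array(d['xyz']),K,np.array(d['D']))[0].reshape(-1,2)
def tri(d1,p1,d2,p2):
    a=ray(d1,[p1])[0];b=ray(d2,[p2])[0];c1=np.array(d1['xyz']);c2=np.array(d2['xyz'])
    t=np.linalg.lstsq(np.c_[a,-b],c2-c1,rcond=None)[0]
    P,Q=c1+a*t[0],c2+b*t[1];return (P+Q)/2,np.linalg.norm(P-Q)
E
python3 - <<'E'
from h import *
for n,boxes in (('top',[(125,170,90,60,.02),(262,140,130,100,.1)]),('scene',[(285,135,100,75,.02),(85,165,180,160,.1)])):
    d=optics.get_image(n); g=cv2.cvtColor(d['pixels'],cv2.COLOR_RGB2GRAY)
    for x,y,w,h,z in boxes:
        c=g[y:y+h,x:x+w]; t=c.max()*0.86
        print(n,z,c.max(),np.histogram(c,bins=range(0,260,10))[0])
        m=(c>t).astype(np.uint8)
        m=cv2.morphologyEx(m,cv2.MORPH_CLOSE,np.ones((3,3)))
        cs,hi=cv2.findContours(m,cv2.RETR_CCOMP,cv2.CHAIN_APPROX_NONE)
        for k in cs:
            A=cv2.contourArea(k)
            if A<150: continue
            P=plane(d,k.reshape(-1,2)+[x,y],z)[:,:2]
            (cx,cy),(a,b),ang=cv2.minAreaRect((P*1000).astype(np.float32))
            print('  area',A,'c',round(cx,1),round(cy,1),'size',round(a,1),round(b,1),'ang',round(ang,2))
E
```

```text
top 0.02 225 [   1   84 1349 1038   47   31   33   26   67   46   64   39   48   47
   99  166   84   56   84   57   84 1497  353    0    0]
  area 2383.5 c 544.2 224.0 size 108.6 198.0 ang 4.68
  area 305.0 c 544.0 256.6 size 90.0 34.0 ang 5.04
  area 268.0 c 555.2 166.0 size 45.0 76.9 ang 62.07
top 0.1 233 [  29  281 2903 2303   90   57   58   67   48   79   62  131  102  109
  114   94  165  228  328  415 2202  499 2412  224    0]
  area 6309.5 c 536.1 -223.0 size 178.9 279.0 ang 12.79
  area 594.5 c 546.3 -276.5 size 73.0 71.9 ang 12.09
  area 522.0 c 538.3 -232.5 size 125.2 199.6 ang 12.57
scene 0.02 218 [   0    0  926 3048  130  105  131   71   95  343  115  117  130  130
  216  157   90  101   98  115  180 1202    0    0    0]
  area 1378.5 c 547.8 223.0 size 108.4 198.3 ang 4.67
scene 0.1 228 [   0  461 3070 8219  430  430  488 1263  497  274  274  414  772 1046
  361  306  371  519  912 2479 1389 2504 2321    0    0]
  area 10471.0 c 538.9 -223.3 size 177.8 278.0 ang 12.59
  area 1101.5 c 562.8 -281.7 size 71.1 67.9 ang 12.82
  area 1488.0 c 538.4 -225.7 size 124.2 210.4 ang 12.6
```

Run:
```python
from h import *
D={n:optics.get_image(n) for n in('top','scene')}
C=np.array([.546,.2235]);yc=np.radians(94.68);M=np.array([.5375,-.223]);ym=np.radians(102.7)
u=lambda a:np.array([np.cos(a),np.sin(a)])
R=M-.06*u(ym); print('rib',C+.03*u(yc),'ribT',M+.03*u(ym),'stud',C-.06*u(yc),'rec',R)
# rectified patches (metric): receptacle at z=.0795, 0.25mm/px... wing top z=.0805
def patch(d,c,z,half,n,yaw):
    s=np.linspace(-half,half,n);X,Y=np.meshgrid(s,-s)
    P=np.c_[(c+np.c_[X.ravel(),Y.ravel()]@np.array([u(yaw),u(yaw+np.pi/2)])),np.full(n*n,z)]
    uv=proj(d,P).reshape(n,n,2).astype(np.float32)
    return cv2.remap(d['pixels'],uv[...,0],uv[...,1],cv2.INTER_CUBIC)[:,:,::-1]
o=[]
for c,z,h,y in((R,.0795,.04,ym),(C-.06*u(yc),.0805,.05,yc)):
    o.append(np.hstack([patch(D[n],c,z,h,280,y) for n in D]))
cv2.imwrite('pics/rect.png',np.vstack(o))
```

```text
rib [0.54355228 0.25339998] ribT [ 0.53090461 -0.19373396] stud [0.55089544 0.16370004] rec [ 0.55069077 -0.28153207]
```

View pics/rect.png

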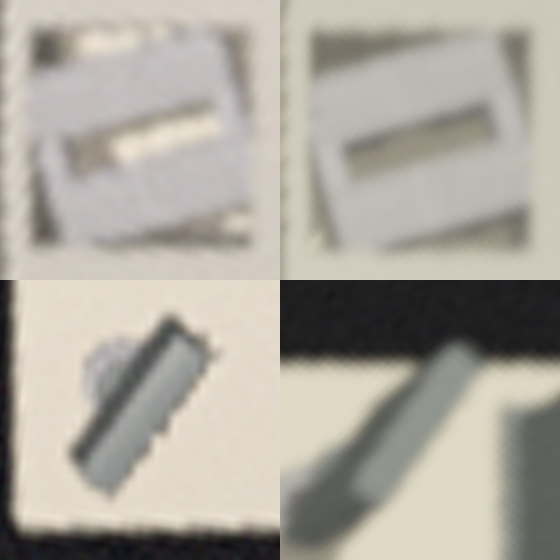

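Call:
apply_moves --pt "0.014 0.036 0" --pt "0.014 0.036 0" --pt "0.014 0.036 0" --pt "0.014 0.036 0" --pt "0.014 0.036 0" --twist '[-0.057,-0.057,-0.057,-0.057,-0.057]' --grip 0.45

```text
clock: 0.72
ee_pos: [0.2915, -0.4019, 0.2282]
ee_rot: [[-0.998, -0.003, 0.063], [-0.063, 0.0, -0.998], [0.003, -1.0, -0.0]]
contact_force: [1.1, -0.8, -0.2]
width: 0.683
```

Call:
apply_moves --pt "0.014 0.036 0" --pt "0.014 0.036 0" --pt "0.014 0.036 0" --pt "0.014 0.036 0" --pt "0.014 0.036 0" --twist '[0,0,0,0,0]'

```text
clock: 1.13
ee_pos: [0.3625, -0.2127, 0.2288]
ee_rot: [[-0.998, -0.002, 0.057], [-0.057, -0.002, -0.998], [0.002, -1.0, 0.002]]
contact_force: [0.8, -0.5, 0.5]
width: 0.549
```

Call:
apply_moves --pt "0.014 0.036 0" --pt "0.014 0.036 0" --pt "0.014 0.036 0" --pt "0.014 0.036 0" --pt "0.014 0.036 0" --twist '[0,0,0,0,0]'

```text
clock: 1.55
ee_pos: [0.4336, -0.0231, 0.2304]
ee_rot: [[-0.998, 0.002, 0.057], [-0.057, -0.005, -0.998], [-0.002, -1.0, 0.005]]
contact_force: [0.9, -0.5, -0.5]
width: 0.55
```

The cover to use is the off-white one at top pixel (172,200). The red one at (159,279) and the green one at (342,291) are decoys. Its rib is at (160,200) and its stud at (188,195). The rectified patches put the slot at about +16° from the module's x and the wing at about +55° from the cover's x.

Call:
apply_moves --pt "0.0137 0.0346 0" --pt "0.0137 0.0346 0" --pt "0.0137 0.0346 0" --pt "0.0137 0.0346 0" --pt "0.0137 0.0346 0" --twist '[0.024,0,0,0,0]'

```text
clock: 1.97
ee_pos: [0.5037, 0.1597, 0.2317]
ee_rot: [[-0.997, 0.005, 0.081], [-0.081, -0.005, -0.997], [-0.005, -1.0, 0.005]]
contact_force: [1.3, -1.1, 0.8]
width: 0.549
```

Call:
apply_moves --pt "0.0137 0.0346 0" --pt "0.0137 0.0346 0" --pt "0.012 0.03 0" --pt "0 0 0" --twist '[0,0,0,0]'

```text
clock: 2.3
ee_pos: [0.5445, 0.2708, 0.2311]
ee_rot: [[-0.996, 0.005, 0.085], [-0.085, -0.002, -0.996], [-0.005, -1.0, 0.002]]
contact_force: [0.1, 2.1, 0.9]
width: 0.551
```

Call:
apply_moves --pt "-0.001 -0.017 -0.03" --pt "0 0 -0.04" --pt "0 0 -0.04" --pt "0 0 -0.03" --pt "0 0 0" --twist '[0,0,0,0,0]'

```text
clock: 2.72
ee_pos: [0.5436, 0.2562, 0.0876]
ee_rot: [[-0.996, 0.009, 0.089], [-0.089, 0.001, -0.996], [-0.009, -1.0, -0.0]]
contact_force: [-0.2, -0.7, 0.1]
width: 0.547
```

Run:
```python
from h import *
d=optics.get_image('scene');b=d['pixels'][:,:,::-1]
a=optics.get_image('top')['pixels'][:,:,::-1]
f=lambda im,x,y,w,h:cv2.resize(im[y:y+h,x:x+w],(400,300),interpolation=cv2.INTER_CUBIC)
cv2.imwrite('pics/g1.png',np.hstack([f(a,100,140,140,105),f(b,270,90,140,105)]));print(bot.read_state()['ee_pos'])
```

```text
[0.54568053 0.25763143 0.0927011 ]
```

View pics/g1.png

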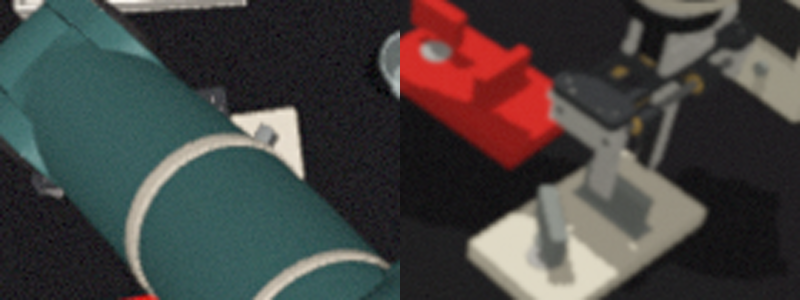

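Call:
apply_moves --pt "-0.002 -0.004 -0.02" --pt "0 0 -0.018" --pt "0 0 0" --pt "0 0 0" --twist '[-0.003,0,0,0]'

```text
clock: 3.15
ee_pos: [0.5487, 0.2557, 0.0641]
ee_rot: [[-0.996, 0.025, 0.085], [-0.085, 0.008, -0.996], [-0.026, -1.0, -0.006]]
contact_force: [-0.3, -0.8, 0.5]
width: 0.543
```

Call:
apply_moves --pt "-0.005 -0.002 -0.012" --pt "-0.001 0 -0.006" --pt "0 0 0" --twist '[0,0,0]'

```text
clock: 3.4
ee_pos: [0.5447, 0.2547, 0.05]
ee_rot: [[-0.996, 0.032, 0.084], [-0.084, 0.011, -0.996], [-0.033, -0.999, -0.008]]
contact_force: [-0.6, 0.8, 0.4]
width: 0.551
```

Good height; close.

Call:
apply_moves --pt "0 -0.001 0" --pt "0 0 0" --pt "0 0 0" --pt "0 0 0" --pt "0 0 0" --twist '[0,0,0,0,0]' --grip 1 --squeeze 40

```text
clock: 3.82
ee_pos: [0.5453, 0.2539, 0.0516]
ee_rot: [[-0.996, 0.033, 0.084], [-0.084, 0.011, -0.996], [-0.034, -0.999, -0.008]]
contact_force: [0.3, -1.2, 0.2]
width: 0.233
```

Call:
apply_moves --pt "0 0 0" --pt "0 0 0" --twist '[0,0]'

```text
clock: 3.98
ee_pos: [0.5453, 0.2541, 0.0518]
ee_rot: [[-0.996, 0.034, 0.085], [-0.084, 0.011, -0.996], [-0.034, -0.999, -0.008]]
contact_force: [-1.0, -0.7, 2.8]
width: 0.149
```

Call:
apply_moves --pt "0 0 0.01" --pt "0 0 0.02" --pt "0 0 0.03" --pt "0 0 0.03" --pt "0 0 0.03" --twist '[0,0,0,0,0]'

```text
clock: 4.4
ee_pos: [0.5401, 0.252, 0.1707]
ee_rot: [[-0.996, 0.02, 0.086], [-0.086, 0.007, -0.996], [-0.021, -1.0, -0.005]]
contact_force: [-0.4, 0.1, -3.6]
width: 0.151
```

Run:
```python
from h import *
d=optics.get_image('scene');b=d['pixels'][:,:,::-1]
cv2.imwrite('pics/l1.png',cv2.resize(b,(800,600)));print(bot.read_state())
```

```text
{'clock': 4.45, 'joint_positions': array([-0.06170499,  0.46709675, -0.55867618,  1.74097048,  0.29753211,
        0.98867935, -2.21588204]), 'dq': array([-0.01930145,  0.02700504,  0.01499292,  0.00922163,  0.05684176,
       -0.12404487, -0.04560594]), 'tau': array([  1.60459924, -51.16536498,  -4.16736692, -21.60891294,
         0.84976478,  -1.28966611,  -0.68269126]), 'ee_pos': array([0.54229294, 0.2535141 , 0.17696467]), 'ee_rot': array([[-0.99595223,  0.02687068,  0.08577367],
       [-0.08554481,  0.00955609, -0.9962885 ],
       [-0.02759061, -0.99959324, -0.00721877]]), 'contact_force': array([2.43612975, 2.10206866, 4.21124925]), 'ft_torque': array([ 0.4170004 , -0.38597041, -0.03618786]), 'width': 0.14859911427359693}
```

View pics/l1.png

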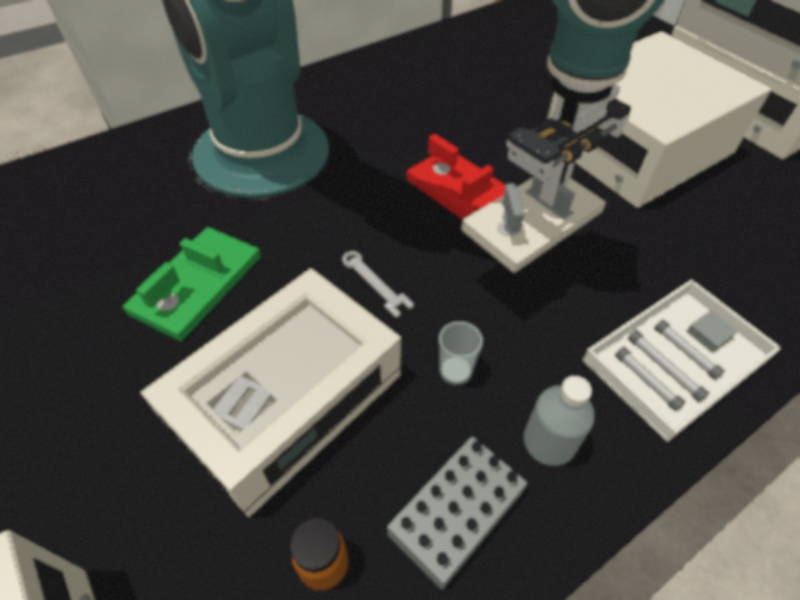

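Call:
apply_moves --pt "0 -0.01 0.035" --pt "0 -0.025 0.03" --pt "0 -0.033 0.01" --pt "-0.001 -0.033 0" --pt "-0.001 -0.033 0" --twist '[0,0.02,0.03,0.03,0.02]'

```text
clock: 4.87
ee_pos: [0.5374, 0.1241, 0.2586]
ee_rot: [[-0.979, 0.029, 0.201], [-0.2, 0.017, -0.98], [-0.032, -0.999, -0.011]]
contact_force: [0.9, 0.0, -5.5]
width: 0.148
```

Call:
apply_moves --pt "-0.001 -0.033 0" --pt "-0.001 -0.033 0" --pt "-0.001 -0.033 0" --pt "-0.001 -0.033 0" --pt "-0.001 -0.033 0" --twist '[0.01,0.01,0.01,0,0]'

```text
clock: 5.28
ee_pos: [0.5294, -0.0481, 0.2612]
ee_rot: [[-0.971, 0.031, 0.235], [-0.235, 0.018, -0.972], [-0.034, -0.999, -0.01]]
contact_force: [1.8, -0.1, -3.2]
width: 0.146
```

Call:
apply_moves --pt "0.001 -0.033 0" --pt "0.001 -0.033 0" --pt "0.001 -0.033 0" --pt "0.001 -0.025 0" --pt "0 -0.01 0" --twist '[-0.01,-0.006,0,0,0]'

```text
clock: 5.7
ee_pos: [0.5296, -0.1933, 0.2626]
ee_rot: [[-0.976, 0.03, 0.215], [-0.214, 0.016, -0.977], [-0.033, -0.999, -0.009]]
contact_force: [-0.6, 0.5, -4.3]
width: 0.146
```

Call:
apply_moves --pt "0 0 0" --pt "0 0 0" --twist '[0,0]'

```text
clock: 5.87
ee_pos: [0.5287, -0.1955, 0.2625]
ee_rot: [[-0.977, 0.029, 0.211], [-0.21, 0.016, -0.977], [-0.032, -0.999, -0.01]]
contact_force: [-0.1, 0.8, -3.8]
width: 0.147
```

Call:
apply_moves --pt "0.004 0.001 -0.02" --pt "0 0.001 -0.025" --pt "0 0 -0.02" --pt "0 0 -0.005" --pt "0 0 0" --twist '[0.008,0,0,0,0]'

```text
clock: 6.28
ee_pos: [0.5338, -0.1862, 0.1923]
ee_rot: [[-0.974, 0.032, 0.226], [-0.226, 0.018, -0.974], [-0.035, -0.999, -0.01]]
contact_force: [0.8, 0.1, -4.1]
width: 0.146
```

Run:
```python
from h import *
d=optics.get_image('scene');b=d['pixels'][:,:,::-1]
a=optics.get_image('top')['pixels'][:,:,::-1]
f=lambda im,x,y,w,h:cv2.resize(im[y:y+h,x:x+w],(400,480),interpolation=cv2.INTER_CUBIC)
cv2.imwrite('pics/p1.png',np.hstack([f(a,240,110,180,216),f(b,70,110,200,240)]));s=bot.read_state();print(s['ee_pos'],s['ee_rot'])
```

```text
[ 0.53441646 -0.18678222  0.19369696] [[-0.97360317  0.03340068  0.22579032]
 [-0.22532926  0.01702721 -0.97413387]
 [-0.03638131 -0.99929699 -0.0090516 ]]
```

View pics/p1.png

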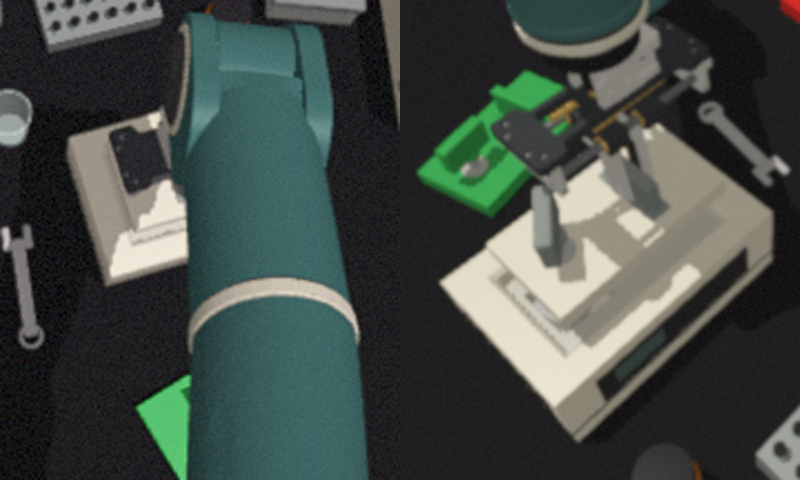

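Run:
```python
from h import *
d=optics.get_image('scene');b=d['pixels'][:,:,::-1]
cv2.imwrite('pics/p2.png',cv2.resize(b[170:290,95:255],(800,600),interpolation=cv2.INTER_CUBIC));s=bot.read_state();print(s['ee_pos'],s['ee_rot'])
```

```text
[ 0.5346593  -0.18735623  0.19412905] [[-0.97370836  0.03430629  0.22520015]
 [-0.22475296  0.01642736 -0.9742773 ]
 [-0.03712329 -0.99927635 -0.00828502]]
```

View pics/p2.png

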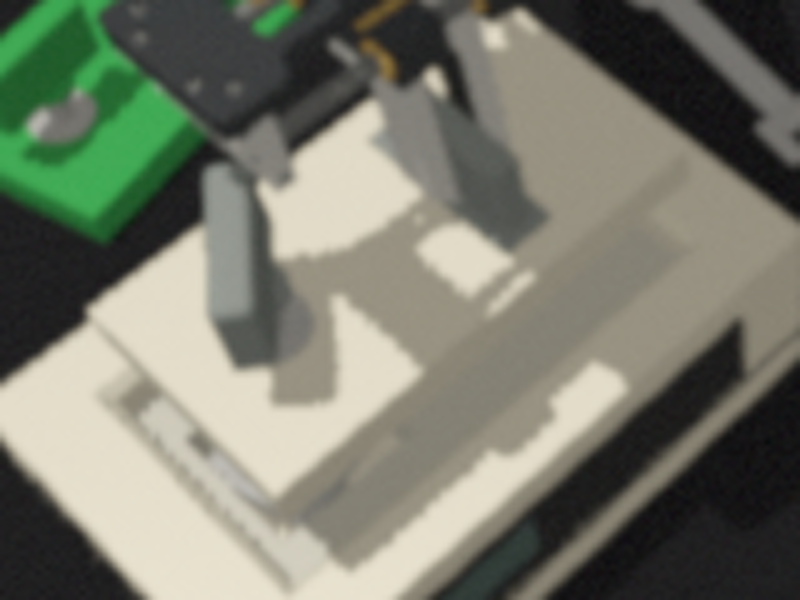

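Run:
```python
from h import *
d=optics.get_image('scene')
s=bot.read_state();print(s['ee_pos'])
for z in(.157,.162,.167):
    P=plane(d,[(112.1,231.9),(149.9,269.5)],z)[:,:2]
    v=P[0]-P[1]; yaw=np.arctan2(v[1],v[0])-np.pi/2
    x=np.array([np.cos(yaw),np.sin(yaw)]); m=P.mean(0)
    print(z,P,np.linalg.norm(v),np.degrees(yaw)%360,'centre',m+.1*x,'rib',m+.13*x)
```

```text
[ 0.53475193 -0.18770209  0.19427279]
0.157 [[ 0.50785557 -0.32673238]
 [ 0.61627398 -0.30171513]] 0.11126731576666732 102.99342204322113 centre [ 0.53958085 -0.21678416] rib [ 0.53283568 -0.18755229]
0.162 [[ 0.51167882 -0.32659864]
 [ 0.61914583 -0.30180092]] 0.11029091564102748 102.99342204322113 centre [ 0.54292841 -0.21676019] rib [ 0.53618323 -0.18752831]
0.167 [[ 0.51550207 -0.32646489]
 [ 0.62201769 -0.30188671]] 0.10931451551538776 102.99342204322113 centre [ 0.54627596 -0.21673621] rib [ 0.53953079 -0.18750433]
```

Call:
apply_moves --pt "-0.004 -0.006 -0.012" --pt "0 0 -0.014" --pt "0 0 -0.005" --pt "0 0 0" --twist '[-0.004,0,0,0]'

```text
clock: 6.82
ee_pos: [0.5312, -0.1957, 0.164]
ee_rot: [[-0.975, 0.039, 0.219], [-0.219, 0.013, -0.976], [-0.041, -0.999, -0.004]]
contact_force: [0.2, 0.7, -4.1]
width: 0.143
```

Call:
apply_moves --pt "0 0.002 -0.008" --pt "0 0 -0.006" --pt "0 0 0" --twist '[0,0,0]'

```text
clock: 7.07
ee_pos: [0.5312, -0.1943, 0.1494]
ee_rot: [[-0.975, 0.04, 0.218], [-0.218, 0.013, -0.976], [-0.042, -0.999, -0.004]]
contact_force: [-0.2, -0.2, -4.5]
width: 0.143
```

Run:
```python
from h import *
d=optics.get_image('scene');b=d['pixels'][:,:,::-1]
cv2.imwrite('pics/p3.png',cv2.resize(b[170:320,75:275],(800,600),interpolation=cv2.INTER_CUBIC));s=bot.read_state();print(s['ee_pos'],s['ee_rot'],s['contact_force'])
```

```text
[ 0.53138229 -0.1942381   0.1497871 ] [[-0.97500944  0.04045343  0.21844932]
 [-0.21811112  0.01264703 -0.97584199]
 [-0.0422389  -0.99910138 -0.00350763]] [-0.1255815   0.08124695 -3.7855601 ]
```

View pics/p3.png

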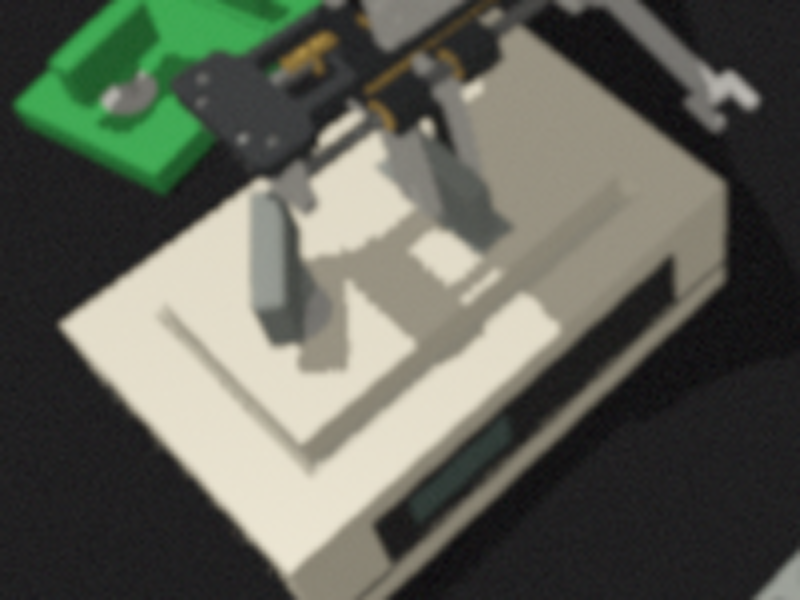

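The cover is centred over the mouth: its near corner at crop (305,450) lies inside the well's corner at (310,470), and there is no contact force. I'll lower it.

Call:
apply_moves --pt "0 0 -0.006" --pt "0 0 -0.006" --pt "0 0 0" --twist '[0,0,0]'

```text
clock: 7.37
ee_pos: [0.5318, -0.194, 0.1374]
ee_rot: [[-0.975, 0.041, 0.219], [-0.219, 0.012, -0.976], [-0.043, -0.999, -0.003]]
contact_force: [0.6, -1.4, -4.1]
width: 0.146
```

Call:
apply_moves --pt "0 0 -0.004" --pt "0 0 -0.003" --pt "0 0 -0.002" --twist '[0,0,0]'

```text
clock: 7.62
ee_pos: [0.533, -0.1939, 0.131]
ee_rot: [[-0.975, 0.044, 0.219], [-0.219, 0.011, -0.976], [-0.045, -0.999, -0.001]]
contact_force: [-22.7, 7.5, 51.8]
width: 0.144
```

Call:
apply_moves --pt "0 0 0.0015" --pt "0 0 0" --pt "0 0 0" --pt "0 0 0" --twist '[0,0,0,0]' --grip 0.5

```text
clock: 7.95
ee_pos: [0.5344, -0.1942, 0.134]
ee_rot: [[-0.974, 0.047, 0.22], [-0.219, 0.009, -0.976], [-0.048, -0.999, 0.001]]
contact_force: [0.3, -0.4, 0.4]
width: 0.395
```

Call:
apply_moves --pt "0 0 0" --pt "0 0 0.02" --pt "0 0 0.03" --pt "0 0 0.04" --pt "0 0 0.04" --twist '[0,0,0,0,0]'

```text
clock: 8.37
ee_pos: [0.5299, -0.1928, 0.2593]
ee_rot: [[-0.975, 0.034, 0.22], [-0.22, 0.016, -0.975], [-0.036, -0.999, -0.008]]
contact_force: [0.6, -0.2, -0.7]
width: 0.499
```

Run:
```python
from h import *
d=optics.get_image('scene');b=d['pixels'][:,:,::-1]
cv2.imwrite('pics/p4.png',cv2.resize(b[170:320,75:275],(800,600),interpolation=cv2.INTER_CUBIC));s=bot.read_state();print(s['ee_pos'],s['ee_rot'],s['contact_force'],s['width'])
```

```text
[ 0.53255543 -0.19343816  0.26731716] [[-0.97457381  0.04212892  0.22007056]
 [-0.21975126  0.01212319 -0.97548061]
 [-0.0437639  -0.99903863 -0.00255706]] [0.64510294 0.27079842 9.26873045] 0.5009215494830171
```

View pics/p4.png

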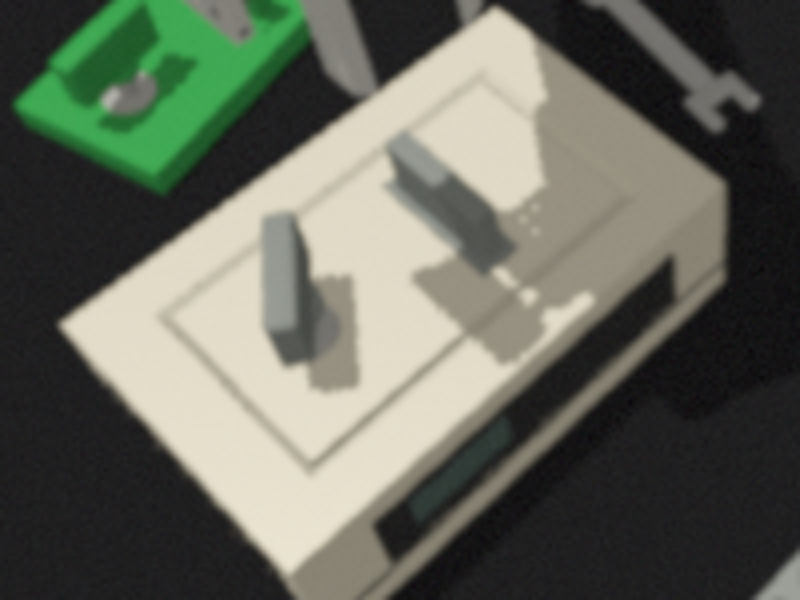

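The cover is flush with an even gap all round. Next I'll turn the gripper across the wing, which sits at about 55° in the cover.

Call:
apply_moves --pt "0.003 -0.015 0" --pt "0.004 -0.02 0" --pt "0.004 -0.02 0" --pt "0.004 -0.015 0" --pt "0 0 0" --twist '[0.12,0.12,0.12,0.12,0.12]' --grip 0.4

```text
clock: 8.83
ee_pos: [0.55, -0.266, 0.273]
ee_rot: [[-0.667, 0.037, 0.744], [-0.743, 0.033, -0.668], [-0.049, -0.999, 0.006]]
contact_force: [-0.1, -0.9, -0.7]
width: 0.599
```

Call:
apply_moves --pt "0 0 0" --pt "0 0 0" --pt "0 0 0" --pt "0 0 0" --pt "0 0 0" --twist '[0.12,0.12,0.12,0.12,0.12]'

```text
clock: 9.25
ee_pos: [0.5497, -0.2685, 0.2712]
ee_rot: [[-0.105, 0.01, 0.994], [-0.993, 0.049, -0.106], [-0.05, -0.999, 0.005]]
contact_force: [-0.1, -0.2, -1.6]
width: 0.603
```

Call:
apply_moves --pt "0 0 0" --pt "0 0 0" --pt "0 0 0" --pt "0 0 0" --pt "0 0 0" --twist '[0.12,0.12,0.12,0.12,0.12]'

```text
clock: 9.67
ee_pos: [0.5495, -0.2694, 0.2698]
ee_rot: [[0.496, -0.021, 0.868], [-0.867, 0.046, 0.496], [-0.051, -0.999, 0.005]]
contact_force: [0.1, 0.4, -0.9]
width: 0.602
```

Call:
apply_moves --pt "0 -0.006 0" --pt "0.001 -0.006 0" --pt "0 0 -0.02" --pt "0 0 -0.02" --pt "0 0 -0.01" --twist '[0.12,0.12,0.12,0.12,0.12]'

```text
clock: 10.08
ee_pos: [0.5517, -0.283, 0.2193]
ee_rot: [[0.909, -0.04, 0.414], [-0.413, 0.025, 0.91], [-0.047, -0.999, 0.006]]
contact_force: [-0.5, -0.1, -0.4]
width: 0.6
```

Call:
apply_moves --pt "0 0 0" --pt "0 0 0" --twist '[0,0]'

```text
clock: 10.25
ee_pos: [0.5508, -0.2829, 0.2167]
ee_rot: [[0.911, -0.043, 0.411], [-0.41, 0.027, 0.912], [-0.05, -0.999, 0.007]]
contact_force: [0.2, -0.7, 0.5]
width: 0.6
```

Run:
```python
from h import *
d=optics.get_image('scene');b=d['pixels'][:,:,::-1]
cv2.imwrite('pics/p5.png',cv2.resize(b[140:320,55:295],(800,600),interpolation=cv2.INTER_CUBIC));s=bot.read_state();print(s['ee_pos'],s['ee_rot'],s['joint_positions'],s['width'])
```

```text
[ 0.55077535 -0.28291449  0.21674232] [[ 0.91043282 -0.04297815  0.41141823]
 [-0.41057406  0.027314    0.91141806]
 [-0.05040854 -0.99870257  0.00722184]] [ 1.00928228  0.58063663 -0.83335007  1.58070053  0.42873128  1.22935145
  1.23928725] 0.5994992617981773
```

View pics/p5.png

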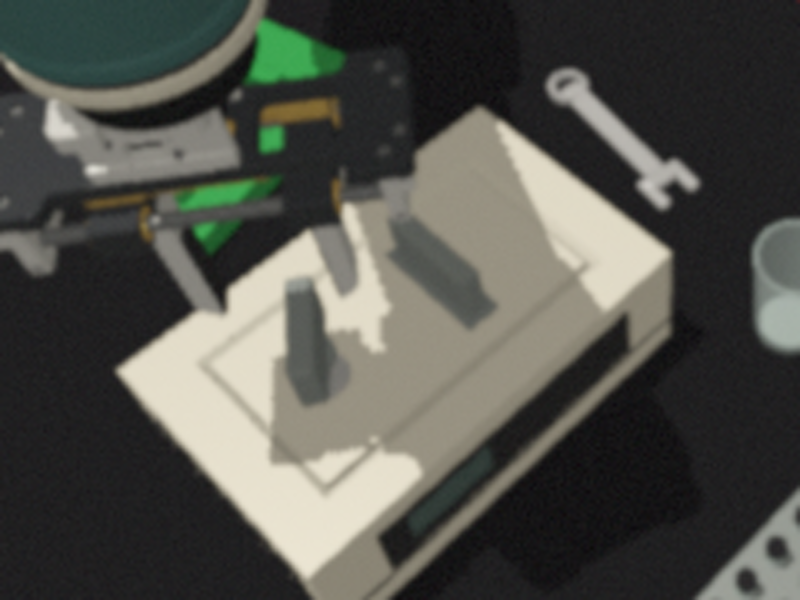

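Call:
apply_moves --pt "0 0.001 -0.015" --pt "0 0 -0.02" --pt "0 0 -0.015" --pt "0 0 -0.005" --pt "0 0 0" --twist '[0.03,0,0,0,0]'

```text
clock: 10.72
ee_pos: [0.552, -0.2823, 0.1614]
ee_rot: [[0.919, -0.04, 0.393], [-0.392, 0.023, 0.92], [-0.045, -0.999, 0.005]]
contact_force: [0.5, 0.2, 0.1]
width: 0.601
```

Call:
apply_moves --pt "-0.001 0.0005 -0.006" --pt "0 0 0" --pt "0 0 0" --pt "0 0 0" --pt "0 0 0" --twist '[0,0,0,0,0]' --grip 1 --squeeze 30

```text
clock: 11.13
ee_pos: [0.552, -0.2821, 0.1574]
ee_rot: [[0.918, -0.037, 0.395], [-0.394, 0.021, 0.919], [-0.042, -0.999, 0.005]]
contact_force: [0.0, -0.7, 0.3]
width: 0.286
```

Call:
apply_moves --pt "0 0 0" --pt "0 0 0" --pt "0 0 0" --twist '[0,0,0]'

```text
clock: 11.38
ee_pos: [0.5521, -0.2823, 0.1581]
ee_rot: [[0.918, -0.036, 0.395], [-0.395, 0.02, 0.919], [-0.041, -0.999, 0.004]]
contact_force: [-0.3, 1.0, -3.0]
width: 0.166
```

Run:
```python
from h import *
d=optics.get_image('scene');b=d['pixels'][:,:,::-1]
cv2.imwrite('pics/p6.png',cv2.resize(b[140:320,55:295],(800,600),interpolation=cv2.INTER_CUBIC));s=bot.read_state();print(s['ee_pos'],s['ee_rot'],s['joint_positions'],s['width'],s['contact_force'],s['ft_torque'])
```

```text
[ 0.55209767 -0.28234173  0.15803929] [[ 0.9178356  -0.03627515  0.39529979]
 [-0.39479492  0.02046476  0.91854132]
 [-0.04140994 -0.99913228  0.00446204]] [ 0.98836665  0.63766019 -0.8035343   1.63788274  0.48461347  1.12301269
  1.21507815] 0.16849032218999382 [ 0.21812785 -0.27108213 -3.8804135 ] [-0.12886407 -0.22979589  0.00552891]
```

View pics/p6.png

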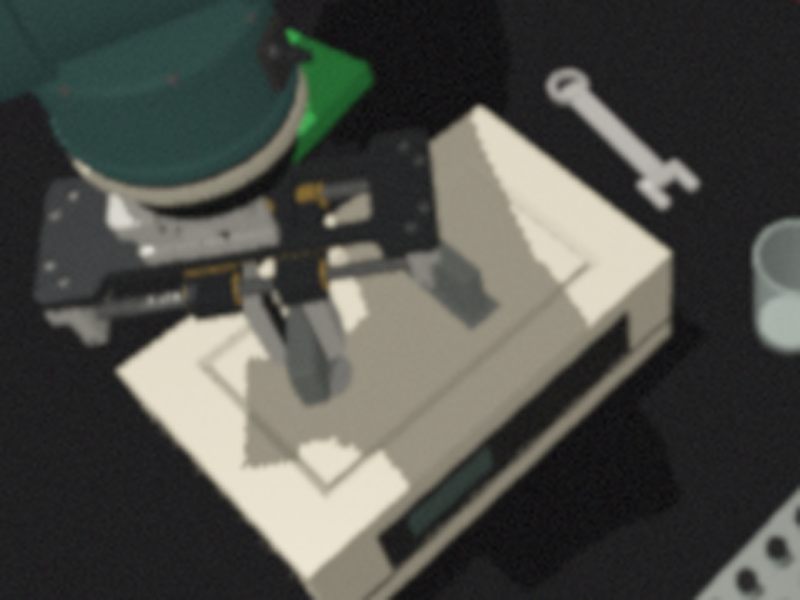

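The wing is gripped at 15.8 mm opening, which matches its 16 mm thickness. Now I'll turn towards the slot, about -38°.

Call:
apply_moves --pt "-0.0005 0 -0.002" --pt "0 0 0" --pt "0 0 0" --pt "0 0 0" --pt "0 0 0" --twist '[-0.1,-0.12,-0.12,-0.12,-0.12]'

```text
clock: 11.85
ee_pos: [0.5515, -0.2831, 0.1566]
ee_rot: [[0.536, -0.019, 0.844], [-0.843, 0.037, 0.537], [-0.041, -0.999, 0.004]]
contact_force: [-2.2, -0.7, 1.5]
width: 0.168
```

Call:
apply_moves --pt "-0.0003 0.0005 0" --pt "0 0 -0.002" --pt "0 0 -0.002" --twist '[-0.06,0,0]'

```text
clock: 12.1
ee_pos: [0.5513, -0.2831, 0.1536]
ee_rot: [[0.476, -0.016, 0.879], [-0.878, 0.036, 0.477], [-0.039, -0.999, 0.004]]
contact_force: [-3.1, 0.7, 2.8]
width: 0.169
```

Call:
apply_moves --pt "0 0.0003 -0.002" --pt "0 0 -0.002" --pt "0 0 0" --twist '[0,0,0]'

```text
clock: 12.35
ee_pos: [0.5513, -0.283, 0.149]
ee_rot: [[0.482, -0.016, 0.876], [-0.875, 0.036, 0.482], [-0.039, -0.999, 0.003]]
contact_force: [-1.6, -0.1, 4.2]
width: 0.167
```

Force 4.2 N at about 8 mm matches the spring alone, so the crossbar is entering the slot. I'll keep pushing.

Call:
apply_moves --pt "0 0.0003 -0.003" --pt "0 0 -0.003" --pt "0 0 -0.002" --pt "0 0 0" --twist '[0,0,0,0]'

```text
clock: 12.68
ee_pos: [0.5513, -0.283, 0.1408]
ee_rot: [[0.485, -0.016, 0.874], [-0.874, 0.036, 0.485], [-0.039, -0.999, 0.004]]
contact_force: [-2.1, -1.1, 5.9]
width: 0.172
```

Call:
apply_moves --pt "0 0 -0.003" --pt "0 0 -0.002" --pt "0 0 0" --twist '[0,0,0]'

```text
clock: 12.93
ee_pos: [0.5516, -0.2832, 0.1373]
ee_rot: [[0.488, -0.016, 0.873], [-0.872, 0.035, 0.488], [-0.039, -0.999, 0.003]]
contact_force: [-4.4, 0.6, 6.3]
width: 0.169
```

Call:
apply_moves --pt "0 0 -0.002" --pt "0 0 -0.001" --pt "0 0 0" --twist '[0,0,0]'

```text
clock: 13.18
ee_pos: [0.5516, -0.2834, 0.1373]
ee_rot: [[0.49, -0.016, 0.872], [-0.871, 0.034, 0.49], [-0.038, -0.999, 0.002]]
contact_force: [-4.3, 0.9, 6.5]
width: 0.171
```

Call:
apply_moves --pt "0 0 -0.004" --pt "0 0 -0.003" --pt "0 0 0" --twist '[0,0,0]'

```text
clock: 13.43
ee_pos: [0.5526, -0.2848, 0.1353]
ee_rot: [[0.492, -0.015, 0.87], [-0.87, 0.03, 0.492], [-0.033, -0.999, 0.002]]
contact_force: [-6.0, 2.1, 3.7]
width: 0.165
```

Call:
apply_moves --pt "-0.001 0.0015 0" --pt "0 0 0" --twist '[0,0]'

```text
clock: 13.6
ee_pos: [0.552, -0.2842, 0.1363]
ee_rot: [[0.494, -0.013, 0.87], [-0.869, 0.028, 0.494], [-0.031, -1.0, 0.002]]
contact_force: [-3.8, 2.6, 4.7]
width: 0.171
```

Call:
apply_moves --pt "0 0.0005 -0.001" --pt "0 0 0" --pt "0 0 0" --twist '[-0.08,-0.08,-0.08]'

```text
clock: 13.85
ee_pos: [0.5514, -0.2844, 0.1355]
ee_rot: [[0.27, -0.007, 0.963], [-0.962, 0.03, 0.27], [-0.031, -1.0, 0.001]]
contact_force: [-3.1, 0.4, 6.0]
width: 0.172
```

Run:
```python
from h import *
d=optics.get_image('scene');b=d['pixels'][:,:,::-1]
cv2.imwrite('pics/p7.png',cv2.resize(b[140:320,55:295],(800,600),interpolation=cv2.INTER_CUBIC));s=bot.read_state();print(s['ee_pos'],s['ee_rot'],s['joint_positions'],s['width'],s['contact_force'],s['ft_torque'])
```

```text
[ 0.55136567 -0.28434306  0.13555885] [[ 0.26301704 -0.00713274  0.96476482]
 [-0.96429869  0.0300036   0.26311179]
 [-0.03082313 -0.99952434  0.00101337]] [ 0.87498241  0.59341702 -0.60190932  1.67524665  0.35318049  1.00606978
  0.42329773] 0.1680854556868327 [-2.90818761 -0.23200853  6.18298128] [-0.08518767  0.87334601  0.00723373]
```

View pics/p7.png

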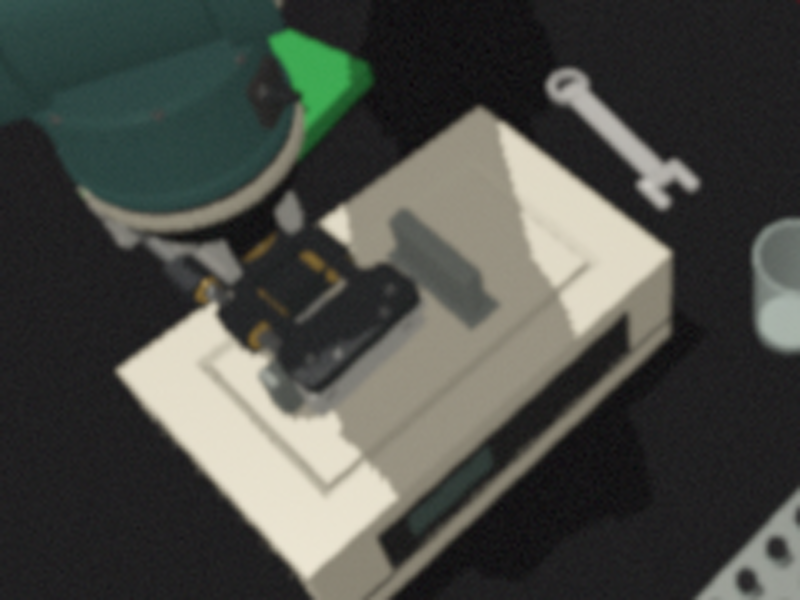

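It turned 14° with no resisting torque, so the crossbar is through. I'll finish the quarter turn to a tool heading of about -61°.

Call:
apply_moves --pt "0 0.0005 0" --pt "0 0 -0.0005" --pt "0 0 0" --pt "0 0 0" --pt "0 0 0" --twist '[-0.11,-0.11,-0.11,-0.11,-0.11]'

```text
clock: 14.32
ee_pos: [0.5498, -0.2844, 0.135]
ee_rot: [[-0.296, 0.007, 0.955], [-0.955, 0.03, -0.296], [-0.031, -1.0, -0.003]]
contact_force: [-4.2, 0.7, 7.1]
width: 0.17
```

Call:
apply_moves --pt "0 0 0" --pt "0 0 -0.0005" --pt "0 0 0" --pt "0 0 0" --twist '[-0.11,-0.11,-0.11,-0.11]'

```text
clock: 14.65
ee_pos: [0.5487, -0.2838, 0.1349]
ee_rot: [[-0.688, 0.017, 0.726], [-0.725, 0.026, -0.688], [-0.03, -1.0, -0.006]]
contact_force: [-4.4, 2.3, 6.8]
width: 0.166
```

Call:
apply_moves --pt "0.001 0.0005 0" --pt "0 0 0" --pt "0 0 0" --pt "0 0 0" --twist '[-0.11,-0.11,-0.09,0]'

```text
clock: 14.98
ee_pos: [0.5482, -0.283, 0.135]
ee_rot: [[-0.885, 0.021, 0.464], [-0.464, 0.02, -0.886], [-0.028, -1.0, -0.008]]
contact_force: [-1.5, -1.0, 4.5]
width: 0.171
```

Call:
apply_moves --pt "0 0 0.003" --pt "0 0 0.003" --pt "0 0 0.002" --pt "0 0 0" --twist '[0.01,0,0,0]'

```text
clock: 15.32
ee_pos: [0.548, -0.283, 0.1414]
ee_rot: [[-0.879, 0.02, 0.477], [-0.477, 0.021, -0.879], [-0.027, -1.0, -0.009]]
contact_force: [-0.1, -2.3, 6.7]
width: 0.169
```

Call:
apply_moves --pt "0 0 0.002" --pt "0 0 0.001" --pt "0 0 0" --twist '[0,0,0]'

```text
clock: 15.57
ee_pos: [0.548, -0.283, 0.1415]
ee_rot: [[-0.877, 0.019, 0.479], [-0.479, 0.022, -0.878], [-0.028, -1.0, -0.01]]
contact_force: [-1.5, -1.2, 5.9]
width: 0.166
```

Call:
apply_moves --pt "0 0 0" --pt "0 0 0" --pt "0 0 0" --pt "0 0 0" --twist '[0,0,0,0]' --grip 0.6

```text
clock: 15.9
ee_pos: [0.5479, -0.2822, 0.1415]
ee_rot: [[-0.877, 0.019, 0.481], [-0.481, 0.024, -0.877], [-0.028, -1.0, -0.012]]
contact_force: [-0.8, -0.4, 0.2]
width: 0.392
```

Call:
apply_moves --pt "0 0 0.01" --pt "0 0 0.03" --pt "0 0 0.04" --pt "0 0 0.04" --pt "0 0 0.04" --twist '[0,0,0,0,0]'

```text
clock: 16.32
ee_pos: [0.5432, -0.2792, 0.3017]
ee_rot: [[-0.876, 0.006, 0.482], [-0.482, 0.032, -0.876], [-0.021, -0.999, -0.025]]
contact_force: [0.7, -0.4, 0.2]
width: 0.399
```

Call:
apply_moves --pt "-0.03 0.03 0.02" --pt "-0.03 0.03 0.02" --pt "-0.03 0.03 0" --pt "-0.03 0.03 0" --pt "0 0 0" --twist '[0,0,0,0,0]'

```text
clock: 16.73
ee_pos: [0.4301, -0.1642, 0.3505]
ee_rot: [[-0.876, 0.022, 0.483], [-0.482, 0.024, -0.876], [-0.03, -0.999, -0.01]]
contact_force: [1.2, -0.3, 0.8]
width: 0.402
```

Run:
```python
from h import *
d=optics.get_image('scene');b=d['pixels'][:,:,::-1]
cv2.imwrite('pics/p8.png',cv2.resize(b[170:320,75:275],(800,600),interpolation=cv2.INTER_CUBIC))
a=optics.get_image('top')['pixels'][:,:,::-1]
cv2.imwrite('pics/p8t.png',cv2.resize(a[120:255,250:410],(640,540),interpolation=cv2.INTER_CUBIC))
```

```text
(no output)
```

View pics/p8.png

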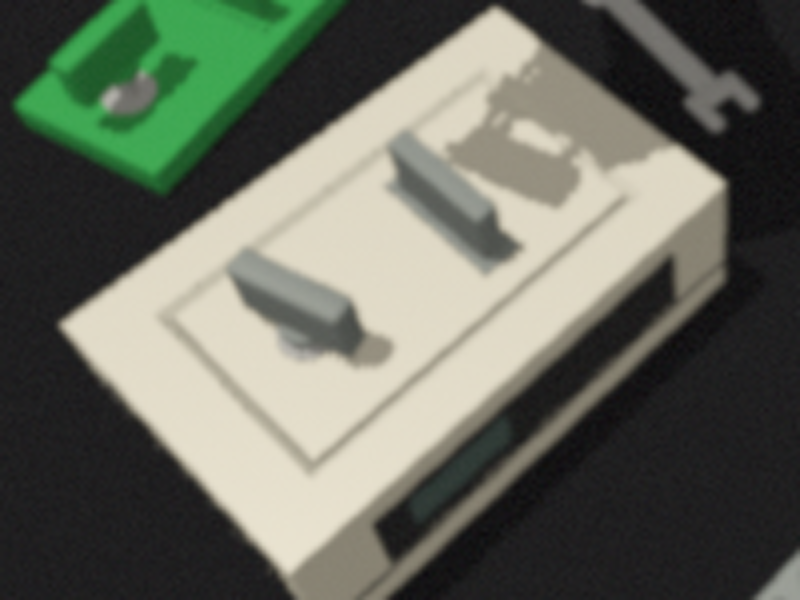

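View pics/p8t.png

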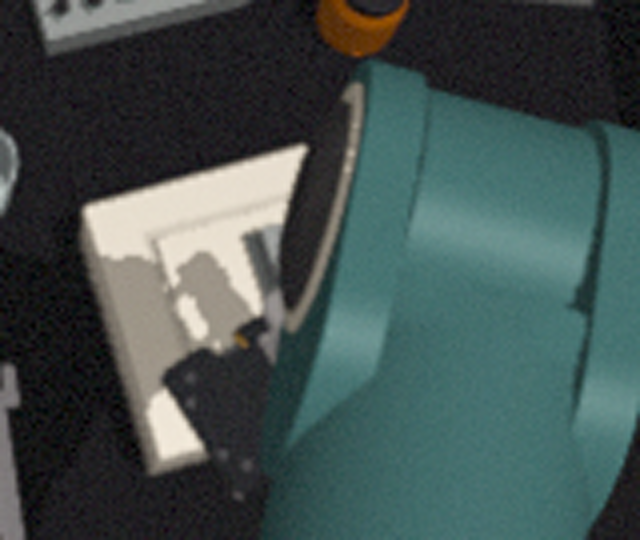

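Run:
```python
from h import *
d=optics.get_image('scene')
u=lambda a:np.array([np.cos(a),np.sin(a)])
c=np.array([.5507,-.2815])
for push,ang in((0,157.7),(.014,28.6),(.017,28.6)):
    a=np.radians(ang);P=[np.r_[c,.1605-push]]+[np.r_[c+sx*.032*u(a)+sy*.008*u(a+np.pi/2),.1605-push] for sx,sy in((1,1),(1,-1),(-1,-1),(-1,1))]
    print(push,((proj(d,P)-[75,170]+.5)*4).round(1).tolist())
# zoomed wing crops, sequence
b=d['pixels'][:,:,::-1]; o=b[225:270,120:180]
cv2.imwrite('pics/p9.png',cv2.resize(o,(800,600),interpolation=cv2.INTER_CUBIC))
```

```text
0 [[280.3, 263.7], [260.7, 208.9], [295.9, 202.8], [301.0, 321.5], [263.7, 328.4]]
0.014 [[287.5, 279.4], [355.3, 293.2], [334.2, 320.9], [220.5, 265.8], [242.5, 239.5]]
0.017 [[289.1, 282.7], [356.6, 296.5], [335.6, 324.1], [222.2, 269.1], [244.2, 242.9]]
```

View pics/p9.png

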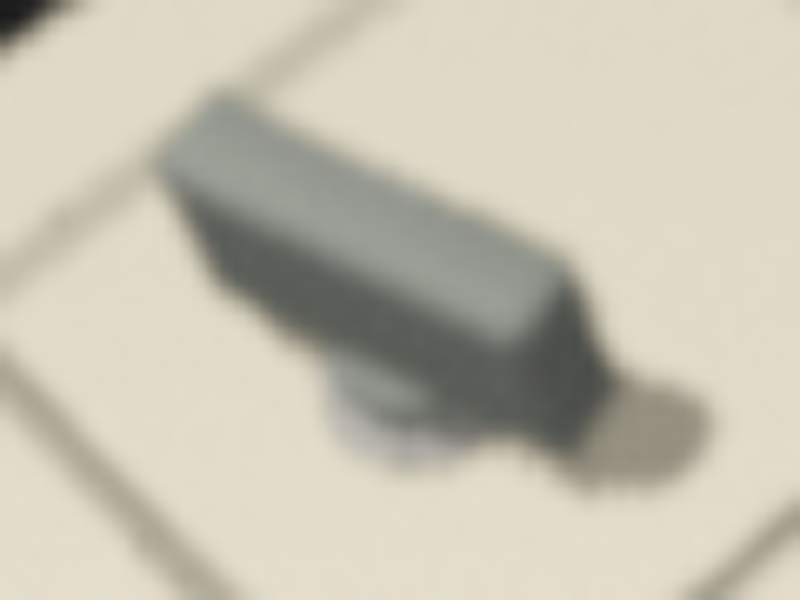

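Run:
```python
import cv2
a=cv2.imread('pics/p4.png')[180:400,180:400]
cv2.imwrite('pics/p4z.png',cv2.resize(a,(600,600),interpolation=cv2.INTER_CUBIC))
```

```text
(no output)
```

View pics/p4z.png

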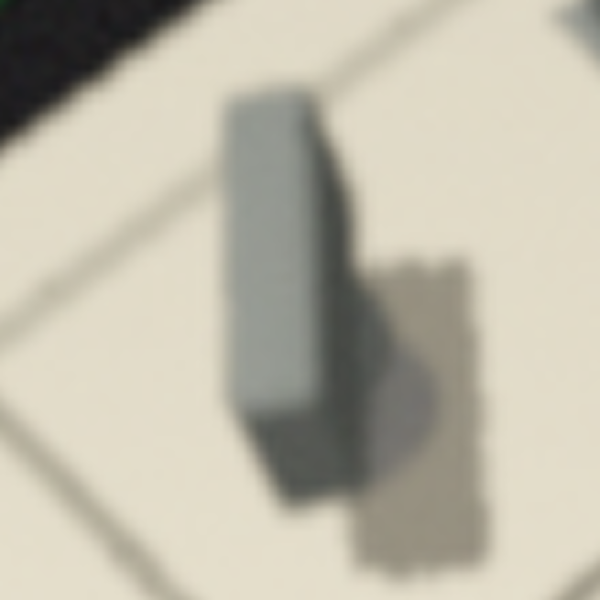

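The picture shows the cover flush and the wing lowered and turned across, but it can't clearly separate 14 mm (notch) from 17 mm. I'll regrip the wing and check by feel whether rotation is blocked.

Call:
apply_moves --pt "0.03 -0.03 0" --pt "0.03 -0.03 0" --pt "0.03 -0.03 -0.02" --pt "0.024 -0.025 -0.03" --pt "0 0 -0.03" --twist '[0,0,0,0,0]'

```text
clock: 17.3
ee_pos: [0.5472, -0.2851, 0.2776]
ee_rot: [[-0.878, 0.029, 0.478], [-0.477, 0.019, -0.879], [-0.034, -0.999, -0.002]]
contact_force: [0.6, -1.0, -0.5]
width: 0.401
```

Call:
apply_moves --pt "0 0 -0.02" --pt "0 0 0" --twist '[0,0]'

```text
clock: 17.47
ee_pos: [0.547, -0.2876, 0.2482]
ee_rot: [[-0.88, 0.02, 0.475], [-0.475, 0.024, -0.88], [-0.03, -0.999, -0.012]]
contact_force: [-0.9, 0.1, -0.1]
width: 0.401
```

Call:
apply_moves --pt "0.002 0.004 -0.03" --pt "0 0 -0.03" --pt "0 0 -0.02" --pt "0 0 -0.01" --pt "0 0 0" --twist '[0,0,0,0,0]'

```text
clock: 17.88
ee_pos: [0.5513, -0.2869, 0.1558]
ee_rot: [[-0.881, 0.02, 0.472], [-0.472, 0.025, -0.881], [-0.029, -0.999, -0.013]]
contact_force: [-0.5, -0.5, 0.8]
width: 0.397
```

Call:
apply_moves --pt "-0.001 0.003 -0.008" --pt "0 0 0" --pt "0 0 0" --pt "0 0 0" --pt "0 0 0" --twist '[0,0,0,0,0]' --grip 1 --squeeze 20

```text
clock: 18.3
ee_pos: [0.5509, -0.2828, 0.1506]
ee_rot: [[-0.881, 0.019, 0.473], [-0.472, 0.027, -0.881], [-0.03, -0.999, -0.015]]
contact_force: [1.0, -0.8, -13.8]
width: 0.167
```

Call:
apply_moves --pt "0 0 0.001" --pt "0 0 0.001" --twist '[0,0]'

```text
clock: 18.47
ee_pos: [0.5501, -0.2824, 0.1512]
ee_rot: [[-0.881, 0.018, 0.473], [-0.473, 0.028, -0.881], [-0.029, -0.999, -0.016]]
contact_force: [8.9, -2.2, -30.3]
width: 0.169
```

Run:
```python
from h import *
s=bot.read_state();print(s['ee_pos'],np.degrees(np.arctan2(s['ee_rot'][1][2],s['ee_rot'][0][2])),s['width'],s['contact_force'],s['ft_torque'])
```

```text
[ 0.55010793 -0.2823652   0.15122877] -61.76413037683033 0.16926864876230097 [  8.8592622   -2.18599009 -30.25174453] [-1.06917237 -2.07940592 -0.03042755]
```

A 30 N upward pull doesn't move it, so the bar is retained under the plate. I'll ease the pull and try a twist.

Call:
apply_moves --pt "0 0 -0.001" --pt "0 0 -0.0005" --twist '[0.05,0.05]'

```text
clock: 18.63
ee_pos: [0.5507, -0.2828, 0.151]
ee_rot: [[-0.829, 0.016, 0.559], [-0.559, 0.028, -0.829], [-0.029, -0.999, -0.014]]
contact_force: [-3.2, 2.4, -5.7]
width: 0.164
```

Run:
```python
from h import *
s=bot.read_state();print(s['ee_pos'],np.degrees(np.arctan2(s['ee_rot'][1][2],s['ee_rot'][0][2])),s['width'],s['contact_force'],s['ft_torque'])
```

```text
[ 0.55068631 -0.28282517  0.15104715] -55.98259876968747 0.16369764150904134 [-3.21741308  2.36316077 -5.72169709] [ 0.58244105  0.9281886  -0.13534442]
```

Call:
apply_moves --pt "0 0 0" --pt "0 0 0" --twist '[0.06,0.06]'

```text
clock: 18.8
ee_pos: [0.5498, -0.2822, 0.1511]
ee_rot: [[-0.753, 0.011, 0.658], [-0.658, 0.031, -0.753], [-0.028, -0.999, -0.017]]
contact_force: [-3.7, 4.2, -9.8]
width: 0.169
```

Run:
```python
from h import *
s=bot.read_state();print(s['ee_pos'],np.degrees(np.arctan2(s['ee_rot'][1][2],s['ee_rot'][0][2])),s['width'],s['contact_force'],s['ft_torque'])
```

```text
[ 0.54979622 -0.28215494  0.15114454] -48.8370521083757 0.169131124978014 [-3.68043348  4.22872696 -9.79882009] [ 0.87762082  0.68668837 -0.33864346]
```

The resisting torque rises from -0.03 to -0.34 N m within 13°, far above the 0.03 N m of friction, so the bar is against the notch wall. I'll centre it again and release.

Call:
apply_moves --pt "0 0 0" --pt "0 0 0" --pt "0 0 0" --twist '[-0.08,-0.08,-0.06]'

```text
clock: 19.05
ee_pos: [0.5494, -0.2819, 0.1512]
ee_rot: [[-0.878, 0.017, 0.478], [-0.477, 0.029, -0.878], [-0.029, -0.999, -0.018]]
contact_force: [2.4, 0.3, -14.6]
width: 0.167
```

Run:
```python
from h import *
s=bot.read_state();print(s['ee_pos'],np.degrees(np.arctan2(s['ee_rot'][1][2],s['ee_rot'][0][2])),s['width'],s['contact_force'],s['ft_torque'])
```

```text
[ 0.54941708 -0.28194363  0.15115841] -61.4490710340608 0.16712324593069788 [  2.38394625   0.25495981 -14.59991143] [-0.23494603 -0.59624735  0.16058815]
```

Call:
apply_moves --pt "0 0 -0.0007" --pt "0 0 0" --twist '[0.03,0]'

```text
clock: 19.22
ee_pos: [0.5495, -0.2819, 0.1512]
ee_rot: [[-0.863, 0.016, 0.505], [-0.505, 0.029, -0.863], [-0.029, -0.999, -0.017]]
contact_force: [0.6, 0.6, -16.6]
width: 0.17
```

Call:
apply_moves --pt "0 0 0" --pt "0 0 0" --pt "0 0 0" --pt "0 0 0" --twist '[0,0,0,0]' --grip 0.6

```text
clock: 19.55
ee_pos: [0.551, -0.2831, 0.1538]
ee_rot: [[-0.86, 0.02, 0.51], [-0.51, 0.027, -0.86], [-0.031, -0.999, -0.013]]
contact_force: [-0.7, 0.4, 0.2]
width: 0.388
```

Call:
apply_moves --pt "0 0 0.01" --pt "0 0 0.03" --pt "0 0 0.04" --pt "0 0 0.04" --pt "0 0 0.04" --twist '[0,0,0,0,0]'

```text
clock: 19.97
ee_pos: [0.5471, -0.2815, 0.315]
ee_rot: [[-0.859, 0.01, 0.512], [-0.511, 0.033, -0.859], [-0.026, -0.999, -0.023]]
contact_force: [-0.9, 0.0, -0.3]
width: 0.4
```

Call:
apply_moves --pt "-0.03 0.03 0.02" --pt "-0.03 0.03 0.02" --pt "-0.03 0.03 0" --pt "-0.03 0.03 0" --pt "0 0 0" --twist '[0,0,0,0,0]'

```text
clock: 20.38
ee_pos: [0.4343, -0.1668, 0.3647]
ee_rot: [[-0.858, 0.027, 0.513], [-0.512, 0.024, -0.859], [-0.036, -0.999, -0.006]]
contact_force: [1.0, -0.2, 0.7]
width: 0.399
```

Run:
```python
from h import *
d=optics.get_image('scene');b=d['pixels'][:,:,::-1]
o=cv2.resize(b[225:270,120:180],(400,300),interpolation=cv2.INTER_CUBIC)
cv2.imwrite('pics/pa.png',np.hstack([cv2.resize(b,(400,300)),o]))
print(bot.read_state()['contact_force'],bot.read_state()['clock'])
```

```text
[0.80386485 0.81451629 1.12019384] 20.4333
```

View pics/pa.png

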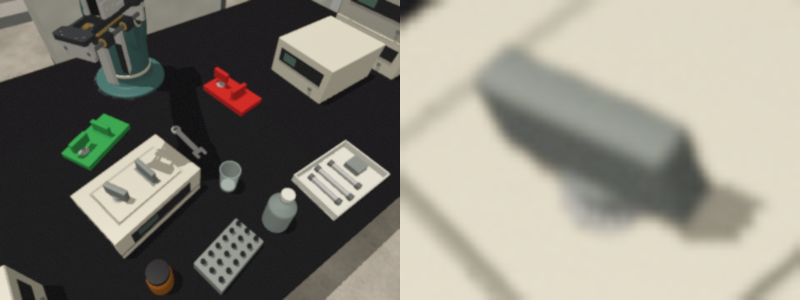

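Run:
```python
from h import *
d=optics.get_image('scene');b=np.ascontiguousarray(d['pixels'][:,:,::-1])
new=cv2.resize(b[170:320,75:275],(800,600),interpolation=cv2.INTER_CUBIC)
cv2.imwrite('pics/pb.png',new)
for n,im in(('p4',cv2.imread('pics/p4.png')),('p8',cv2.imread('pics/p8.png')),('now',new)):
    g=cv2.cvtColor(im,cv2.COLOR_BGR2GRAY)
    hsv=cv2.cvtColor(im,cv2.COLOR_BGR2HSV)
    for nm,(x0,x1,y0,y1) in(('wing',(215,375,190,380)),('rib',(375,520,115,280))):
        m=((g>118)&(g<175)&(hsv[...,1]<32)).astype(np.uint8)
        mm=np.zeros_like(m);mm[y0:y1,x0:x1]=m[y0:y1,x0:x1]
        mm=cv2.morphologyEx(mm,cv2.MORPH_OPEN,np.ones((7,7)))
        k=max(cv2.findContours(mm,0,cv2.CHAIN_APPROX_NONE)[0],key=cv2.contourArea)
        M=cv2.moments(k);print(n,nm,M['m00'],round(M['m10']/M['m00'],1),round(M['m01']/M['m00'],1),cv2.minAreaRect(k))
```

```text
p4 wing 3442.5 278.1 271.4 ((277.5850830078125, 271.4908447265625), (33.83830261230469, 119.2640380859375), 0.5729386806488037)
p4 rib 1627.5 417.2 158.5 ((416.60662841796875, 160.15708923339844), (67.56896209716797, 31.13661766052246), 41.08175277709961)
p8 wing 3672.5 287.3 285.0 ((288.468994140625, 283.9212951660156), (128.8682861328125, 37.599876403808594), 23.498565673828125)
p8 rib 3088.0 439.8 174.6 ((441.8754577636719, 175.21189880371094), (125.05168151855469, 32.80243682861328), 37.5685920715332)
now wing 3606.5 287.1 283.5 ((287.7026672363281, 282.2884521484375), (127.62220764160156, 36.321598052978516), 22.319438934326172)
now rib 3198.5 441.6 174.6 ((441.5063171386719, 175.21925354003906), (125.53010559082031, 33.41853332519531), 38.1572265625)
```

The vision displacement (12 crop px; 15.7 expected at 14 mm, 19 at 17 mm) points to the notch. I'll settle it with a gentle touch of the closed fingertips on the wing's top: the travel from contact to the end stop should be 6.5 mm if locked, 3.5 mm if not.

Call:
apply_moves --pt "0.03 -0.03 0" --pt "0.03 -0.03 0" --pt "0.03 -0.03 -0.02" --pt "0.022 -0.022 -0.03" --pt "0 0 -0.03" --twist '[0,0,0,0,0]' --grip 1

```text
clock: 20.9
ee_pos: [0.5511, -0.2863, 0.293]
ee_rot: [[-0.86, 0.039, 0.509], [-0.509, 0.014, -0.861], [-0.041, -0.999, 0.008]]
contact_force: [1.0, -0.3, -0.8]
width: 0.083
```

Call:
apply_moves --pt "0 0 -0.03" --pt "0 0 -0.02" --pt "0 0 0" --pt "0 0 0" --twist '[0,0,0,0]'

```text
clock: 21.23
ee_pos: [0.5517, -0.2908, 0.2316]
ee_rot: [[-0.862, 0.029, 0.505], [-0.505, 0.021, -0.863], [-0.036, -0.999, -0.003]]
contact_force: [-0.6, 0.3, 1.1]
width: 0.005
```

Call:
apply_moves --pt "-0.001 0.007 -0.025" --pt "0 0 -0.02" --pt "0 0 -0.003" --pt "0 0 0" --pt "0 0 0" --twist '[0,0,0,0,0]'

```text
clock: 21.65
ee_pos: [0.5543, -0.2869, 0.1891]
ee_rot: [[-0.863, 0.036, 0.504], [-0.504, 0.017, -0.864], [-0.04, -0.999, 0.003]]
contact_force: [0.1, -0.7, -0.2]
width: 0.005
```

Call:
apply_moves --pt "-0.003 0.004 -0.009" --pt "0 0 -0.003" --pt "0 0 0" --twist '[0,0,0]'

```text
clock: 21.9
ee_pos: [0.5527, -0.2836, 0.1802]
ee_rot: [[-0.863, 0.04, 0.503], [-0.503, 0.015, -0.864], [-0.042, -0.999, 0.008]]
contact_force: [-0.3, -0.6, 0.3]
width: 0.006
```

Call:
apply_moves --pt "0 0 -0.002" --pt "0 0 0" --twist '[0,0]'

```text
clock: 22.07
ee_pos: [0.5529, -0.2837, 0.1788]
ee_rot: [[-0.863, 0.041, 0.503], [-0.503, 0.014, -0.864], [-0.042, -0.999, 0.009]]
contact_force: [1.0, -0.1, -0.2]
width: 0.004
```

Call:
apply_moves --pt "0 0 -0.003" --pt "0 0 -0.001" --pt "0 0 0" --twist '[0,0,0]'

```text
clock: 22.32
ee_pos: [0.5531, -0.2839, 0.1749]
ee_rot: [[-0.863, 0.042, 0.503], [-0.503, 0.014, -0.864], [-0.043, -0.999, 0.009]]
contact_force: [0.7, -0.5, 0.4]
width: 0.004
```

Call:
apply_moves --pt "-0.001 0 -0.002" --pt "0 0 0" --twist '[0,0]'

```text
clock: 22.48
ee_pos: [0.552, -0.2839, 0.1726]
ee_rot: [[-0.863, 0.041, 0.503], [-0.503, 0.014, -0.864], [-0.043, -0.999, 0.009]]
contact_force: [-0.6, -0.2, -0.4]
width: 0.002
```

Call:
apply_moves --pt "0 0 -0.001" --pt "0 0 0" --twist '[0,0]'

```text
clock: 22.65
ee_pos: [0.5522, -0.284, 0.1719]
ee_rot: [[-0.863, 0.042, 0.503], [-0.503, 0.013, -0.864], [-0.043, -0.999, 0.01]]
contact_force: [-0.7, 1.2, 5.1]
width: 0.004
```

Contact came at TCP z = 0.172, i.e. wing top 0.147. The notch predicts 0.1465 and the unlocked position 0.1435, so the stud is locked. I'll back off and hand in.

Call:
apply_moves --pt "0 0 0.02" --pt "0 0 0.04" --pt "0 0 0.04" --pt "0 0 0.02" --pt "0 0 0" --twist '[0,0,0,0,0]'

```text
clock: 23.07
ee_pos: [0.5503, -0.2829, 0.295]
ee_rot: [[-0.863, 0.038, 0.504], [-0.503, 0.016, -0.864], [-0.041, -0.999, 0.005]]
contact_force: [0.6, 0.8, 0.1]
width: 0.004
```

Call:
apply_moves --pt "-0.02 0.02 0.01" --pt "-0.03 0.03 0" --pt "-0.02 0.02 0" --pt "0 0 0" --pt "0 0 0" --twist '[0,0,0,0,0]'

```text
clock: 23.48
ee_pos: [0.4772, -0.2107, 0.3035]
ee_rot: [[-0.864, 0.038, 0.503], [-0.502, 0.016, -0.865], [-0.041, -0.999, 0.006]]
contact_force: [0.4, 0.5, 0.2]
width: -0.001
```

Run:
```python
from h import *
d=optics.get_image('scene');cv2.imwrite('pics/pc.png',cv2.resize(d['pixels'][:,:,::-1],(800,600)))
s=bot.read_state();print(s['clock'],s['contact_force'],s['ee_pos'],np.abs(s['dq']).max())
```

```text
23.5333 [0.12386362 0.30766755 0.1661883 ] [ 0.47740103 -0.21075751  0.30350818] 0.03251308560685601
```

View pics/pc.png

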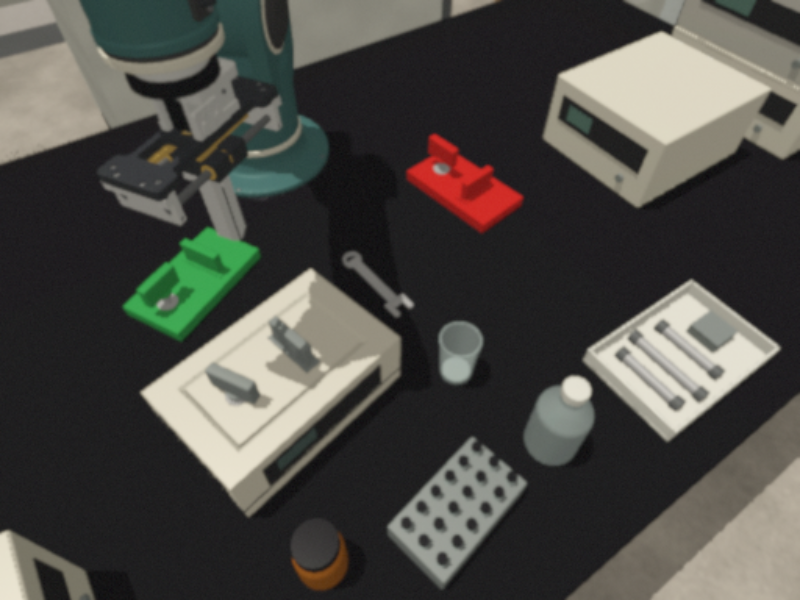

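The last picture (800 x 600) shows the cover flush in the module, the wing at (232,383) turned across, the gripper clear and the bystanders where they were.

```bash
python3 -c "
from plant import bot
print(bot.close_job())"
```

```text
the job is handed in; nothing more can be done
None
```

The service cover is home in the well and its stud appears locked in the notch. I handed the job in at about 23.5 s; no verdict was reported.

- **Cover:** I gripped the off-white cover by its rib, turned it about 8° and lowered it into the well until it bottomed, which gave a 52 N contact force. The pictures show it flush with an even gap all round.
- **Stud:** I measured the slot at about 16° from the module's x. The crossbar went in at the first attempt with only spring force, and I then turned it a quarter turn clockwise and released it.
- **Checks that agree it is locked:**
  - An upward pull of 30 N did not free the stud.
  - Resisting torque rose to 0.34 N m within a 13° test twist.
  - The fingertips touched the wing's top at 0.147 m. A locked stud should give 0.1465 m and an unlocked one 0.1435 m.
- **Check that disagreed:** the image-based estimate of how far the wing had dropped came out at about 11 mm, short of the 14 mm expected. It was too coarse to rely on, so I used the touch check.
- **Other things:** the beaker, flask, jar and wrench look unmoved, and the gripper was clear of everything at the end.

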